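Shut, pin and clamp a split paver mould

TASK

Swing the front half of the split paving-block mould fully shut, take the red-headed locking pin out of the wooden rack and push it all the way down through the aligned holes of the two lugs. Then grip the two yellow ears between the fingers and squeeze them together firmly, and finish like that: the program ends while the hand is still holding the mould pressed shut. Leave the black-headed pin, the pavers and the other things on the bench where they are.

Things in the scene. Friction and masses are not known exactly. Their poses are not given: they have to be found in the camera images.
- mould: Base plate of the steel split mould, 190 x 225 x 8 mm, bolted down. Origin: on the bench under the middle of the seam. x points across the seam to the fixed back half (away from the robot at yaw 0), y along the seam to the hinge, z up. On it stand two waisted half-moulds, each 80 mm wide (x) and 200 mm long, walls z 10 to 70 mm.
- back_half: Dark fixed half (mould x 0 to 80; same origin and axes as mould). The blue front half fills mould x -80 to 0 when shut. At the free end (-y) each half has a 46 x 46 mm lug with a 13 mm vertical hole at mould x 0, y -125 mm: the back lug at z 30 to 38 mm, the front lug above it at z 50 to 60 mm. The holes line up only when shut.
- front_half (a joint): Angle of the front half about the upright hinge, rad: 0 = shut against its stop, positive = open towards the robot's side (at most 1.25; from above it closes counter-clockwise). Starts well open. Light friction (about 0.3 N m); stays where it is left. It can be pushed shut by the outer face of its ear.
- hinge (a point): Point on the upright hinge axis, at mould x 0, y 115 mm, z 76 mm (the level of the ears' feet).
- front_ear: Yellow flat upright steel ear on the front half: 8 mm thick (its x), 34 mm wide (its y), 44 mm tall; origin at the centre of its foot, 76 mm above the bench, standing on a bracket; it turns with the half. When shut it stands at mould x -20, y 0. Its outer (pushing) face looks to its -x, 4 mm from the origin.
- back_ear: Yellow flat upright ear of the same size on the fixed back half, at mould x 20, y 0, foot 76 mm above the bench. With the mould shut the two ears are parallel, 32 mm apart inside and 48 mm over their outer faces; their tops are 120 mm above the bench and nothing stands above them.
- pin_hole (a point): Point on the axis of the fixed lug's hole, at mould x 0, y -125 mm, z 60 mm: the level of the upper lug's top face when shut, on which the pin's collar comes to rest.
- pin: Steel locking pin, upright in the rack, with a red cylindrical head. Origin at the tip of its foot, z up along the pin. Shank 10 mm diameter with a tapered foot (5 mm at the tip, full size from 10 mm up), collar of 22 mm diameter at 52 to 56 mm, head of 18 mm diameter from 56 to 96 mm. About 80 g (varies). Fully home its foot is 8 mm above the bench.
- rack: Fixed wooden pin rack, 60 (x) x 140 (y) x 56 mm (z), origin under its centre; two through holes of 13 mm at y -40 and +40 mm. A pin rests in it on its collar, foot 4 mm above the bench, and must be lifted 56 mm to come free.
- spare_pin: The same pin with a black head, in the rack's other hole. Not to be used; leave it there. Origin at the tip of its foot.
- paver_grey: Waisted grey paving block, 150 x 190 x 50 mm, lying on the bench. Leave alone. Origin under its centre.
- paver_yellow: Waisted yellow paving block, 150 x 190 x 50 mm, lying on the bench. Leave alone. Origin under its centre.
- mallet: Rubber mallet, 280 mm long, lying on the bench. Leave alone.
- brush: Brush, 240 mm long, lying on the bench. Leave alone.
- tin: Tin can, 70 mm diameter, 110 mm tall, standing on the bench. Leave alone. Origin under its centre.
Things that resemble listed ones, but are neither listed nor needed, are in the scene too. Leave any purple look-alike of the pin alone.

How it is judged:
On the way, in this order (a step that is already met when the one before it is completed fails the run):
1. the front half is swung shut (value of joint front_half below 0.02 rad), for 0.2 s.
2. the red-headed pin is through both lugs, home on its collar, the mould still shut (horizontal distance between pin and pin_hole below 0.005 m and z of pin in the frame of mould below 0.012 m and angle between pin's own z axis and vertical below 0.12 rad and value of joint front_half below 0.025 rad), for 0.2 s.
At the end, for the whole second after the job is handed in: The mould is shut (hinge under 0.015 rad), the red pin stands upright in both holes within 4 mm of fully home and 5 mm of the hole's axis, and the fingers still press on both ears with more than 5 N each (horizontal distance between pin and pin_hole below 0.005 m and z of pin in the frame of mould below 0.012 m and angle between pin's own z axis and vertical below 0.12 rad and value of joint front_half below 0.015 rad and contact force between the fingers and front_ear above 5 N and contact force between the fingers and back_ear above 5 N); the arm keeps its last pose, push and grip.
It fails at once if the black-headed spare pin is moved more than 25 mm (distance of spare_pin from where it was at the start of the episode above 0.025 m).
It fails at once if a paver, the mallet, the brush or the tin is moved more than 30 mm (distance of any of paver_grey, paver_yellow, mallet, brush, tin from where it was at the start of the episode above 0.03 m).
It also fails if it takes over 58 s, if anything falls off the work surface, if the arm or the gripper's body presses on something with over 40 N, if the wrist force passes 120 N, or if a joint passes its speed limit or range.

ROBOT

A 6-joint arm with a two-finger parallel gripper is mounted at the origin on the work surface. World frame = base frame: x ahead of the robot, y to its left, z up, the work surface at z = 0. Lengths are in m, angles in rad, forces in N, time in s.
With the tool pointing down it reaches from about 0.225 to 0.875 m from the base axis. Payload 3.4 kg.
Tool frame: the origin (TCP) lies at the very end of the fingers, on their centre line; the grasp point (between the pads) lies 19 mm behind it; z points along the fingers, y is the line along which they close (so a half turn about z gives the same grasp; the last joint's range is limited). The gripper opens to 85 mm and grips with 20 to 120 N. Pads are 22 mm wide; open, the fingers measure 114 mm over their backs; the gripper's body (76 mm by 85 mm) begins 54 mm behind the grasp point. The pads swing forward as they close: fully open they stand 13 mm farther back than shut.
Start: joints at [-1.283, 0.276, 1.505, -0, 1.361, -0.121], TCP at [0.229, -0.528, 0.231] pointing down, gripper open.
Joint ranges: [-2.89, 2.89], [-0.75, 2.08], [0.22, 2.7], [-1.18, 4.32], [0.11, 2.71], [-2.7, 2.7]. Speed limits (rad/s): [2.57, 2.57, 3.14, 3.14, 3.14, 3.14].

INTERFACE

Orientations are given as a unit quaternion [w, x, y, z].
In Python, from rig import readout, vision, manip gives the robot as it stands.
- The arm moves only by the shell command python3 -m handwheel 'ROWS' [FORCE]. ROWS is JSON, a list of rows, each a list of 3 entries, a list of its own where there are three numbers: the shift along the tool's x, y, z in mm, then the turn, a rotation vector about the tool's x, y, z in units of 6 degrees (1.0 is 6 degrees), then the closure, from -1 (fully open) to 1 (shut), so that 0 is half open. A call has 1 to 20 rows; each row shifts and turns the commanded pose from where the row before left it, along the tool's axes as they then stand; what a row does not reach is not made up. A row lasts 1/8 s, in which the tool goes at most 62.5 mm and 10.7 degrees, less where a joint would pass 70% of its speed; a pose out of reach is approached as far as the arm can. A call is refused whole if a number of a shift passes 62.5 or a number of a turn 1, either way. A call with a gripper value outside its range is refused whole. The fingers move at their own pace and stop on an object; FORCE is the grip in N (left out, the last holds). Time passes only in rows, so rows that do not move let the fingers close. It gives the time, the measured TCP pose, the force, the opening and the grip force at its end, in the units of the state.
- readout.get_state(): the state, without advancing time (a new reading comes with each control period).
- vision.get_image(name): name is "scene" or "top" or "wrist"; returns the picture (480x640x3 uint8, blue, green, red); there is no depth.
- vision.camera_params(name): a dict with "intrinsics" (3x3 intrinsics, pixels), "rvec" (rotation vector, rad) and "tvec" (3), from world to camera coordinates, as OpenCV has them; the wrist camera has in their place "hand_eye" (4x4, takes a point from camera to tool coordinates, whose origin is the TCP and whose axes are the flange's). Camera axes: x right, y down, z forward; pixel columns grow to the right and rows downward; lengths in m; the calibration is good to about 2 mm. A picture is of the moment at which its call begins: read the wrist's pose just before it. camera_params takes no time and is no camera call.
- manip.sign_off(): hands the job in; it is judged then, once.
The state is a dict: "clock": time; "qpos": joint angles; "qd": joint speeds; "effort": joint torques, N m; "position": TCP position; "ee_rot": TCP orientation; "contact_force": force on the tool from outside, world axes, zero at the start; "moment": the same for the moment, N m; "width": finger opening in m; "gripper_force": force on a finger pad.
Only numpy, scipy, OpenCV 4.12 (cv2) and the standard library are available. Lean on these libraries where they do the work, as an engineer would, in place of code of your own. Each camera call takes 0.05 s, during which the arm holds its last target. There are 200 camera calls.

## Working session

There is one attempt and no reset: what is moved stays moved. The work goes in short steps, Python scripts to look and compute and a shell command to move; the robot and the scene stay as the last step left them, time stands still between calls to the robot, and variables do not carry over. Pictures are saved under pics/ and viewed, at most 10 in all, crops included, and the job is handed in when it is done.

```bash
ls; mkdir -p pics; python3 - <<'E'
from rig import readout, vision
import cv2, numpy as np
np.set_printoptions(precision=4,suppress=True)
print(readout.get_state())
for n in("scene","top"):
    cv2.imwrite(f"pics/{n}0.png",vision.get_image(n)); print(n,vision.camera_params(n))
print(vision.camera_params("wrist"))
E
```

```text
pics
{'clock': 0.0, 'qpos': array([-1.283 ,  0.2766,  1.5062,  0.    ,  1.3607, -0.121 ]), 'qd': array([ 0.0004, -0.0005,  0.001 ,  0.001 ,  0.001 ,  0.0032]), 'effort': array([ -0.0011, -41.6768, -24.5802,  -0.0001,   0.0111,   0.    ]), 'position': array([ 0.2284, -0.5271,  0.2304]), 'ee_rot': array([-0.0009,  0.9792,  0.203 , -0.0001]), 'contact_force': array([-0.8544, -0.8909,  0.4024]), 'moment': array([0.0024, 0.0128, 0.0138]), 'gripper_force': 0.0, 'width': 0.08562362710899839}
scene {'intrinsics': array([[574.7227,   0.    , 314.92  ],
       [  0.    , 574.7227, 234.8716],
       [  0.    ,   0.    ,   1.    ]]), 'rvec': array([ 2.0217,  0.7809, -0.428 ]), 'tvec': array([-0.3521, -0.0925,  1.7398])}
top {'intrinsics': array([[464.6632,   0.    , 320.0645],
       [  0.    , 464.6632, 244.7058],
       [  0.    ,   0.    ,   1.    ]]), 'rvec': array([ 2.0581, -2.17  ,  0.222 ]), 'tvec': array([0.0284, 0.4763, 1.4481])}
{'intrinsics': array([[338.8673,   0.    , 323.957 ],
       [  0.    , 338.8673, 242.09  ],
       [  0.    ,   0.    ,   1.    ]]), 'hand_eye': array([[ 0.0004, -0.953 , -0.3028,  0.0773],
       [ 1.    ,  0.0004, -0.0002, -0.0013],
       [ 0.0004, -0.3028,  0.953 , -0.1425],
       [ 0.    ,  0.    ,  0.    ,  1.    ]])}
```

View pics/scene0.png

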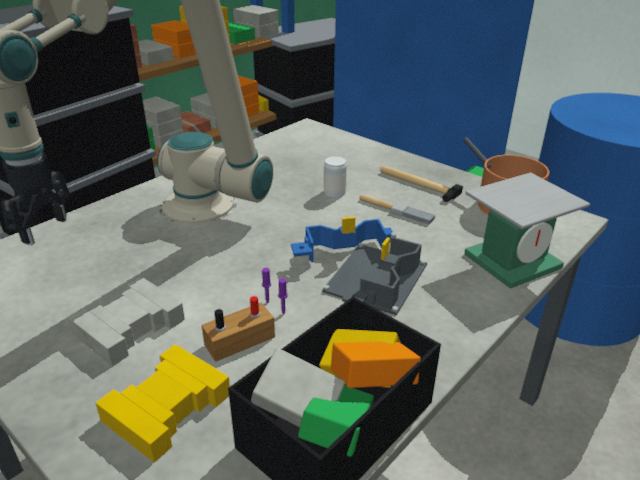

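View pics/top0.png

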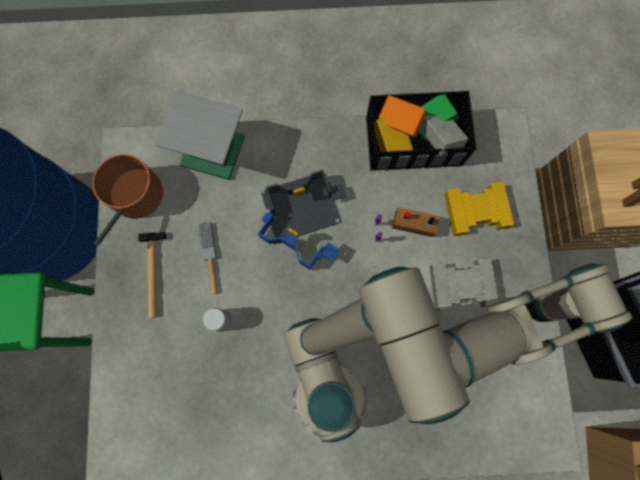

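The scene view shows the red pin head at (254,303), the black one at (219,318), two purple look-alikes at (266,283) and (282,295), the blue front half at (345,236) and the back ear at (386,248). In the top view the red head is at (407,215), black at (432,220), purple at (378,219) and (379,237), and the ears at (292,231) and (298,190).

```bash
cat > h.py <<'E'
from rig import readout, vision
import cv2, numpy as np
from scipy.spatial.transform import Rotation as R
np.set_printoptions(precision=4,suppress=True)
def tool(s):
    T=np.eye(4); q=s["ee_rot"]; T[:3,:3]=R.from_quat([*q[1:],q[0]]).as_matrix(); T[:3,3]=s["position"]; return T
class Cam:
    def __init__(c,n,s=None):
        p=vision.camera_params(n); c.K=p["intrinsics"]
        if n=="wrist": c.T=tool(s)@p["hand_eye"]
        else:
            E=np.eye(4); E[:3,:3]=cv2.Rodrigues(p["rvec"])[0]; E[:3,3]=np.ravel(p["tvec"]); c.T=np.linalg.inv(E)
    def ray(c,uv):
        d=c.T[:3,:3]@np.linalg.solve(c.K,[uv[0],uv[1],1]); return c.T[:3,3],d/np.linalg.norm(d)
    def on(c,uv,z):
        o,d=c.ray(uv); return o+d*(z-o[2])/d[2]
    def proj(c,P):
        q=np.linalg.inv(c.T)@[*P,1]; q=c.K@q[:3]; return q[:2]/q[2]
def tri(c1,u1,c2,u2):
    (o1,d1),(o2,d2)=c1.ray(u1),c2.ray(u2)
    t=np.linalg.lstsq(np.c_[d1,-d2],o2-o1,rcond=None)[0]
    a,b=o1+t[0]*d1,o2+t[1]*d2; return (a+b)/2,np.linalg.norm(a-b)
def blobs(im,lo,hi,amin=8,sat=110,val=60):
    h=cv2.cvtColor(im,cv2.COLOR_BGR2HSV)
    m=cv2.inRange(h,(lo,sat,val),(hi,255,255)) if lo<=hi else cv2.inRange(h,(lo,sat,val),(180,255,255))|cv2.inRange(h,(0,sat,val),(hi,255,255))
    n,_,st,ce=cv2.connectedComponentsWithStats(m)
    return [(ce[i],st[i]) for i in range(1,n) if st[i][4]>=amin],m
E
python3 - <<'E'
from h import *
ims={n:cv2.imread(f"pics/{n}0.png") for n in("scene","top")}
for n in ims:
    for c,(lo,hi) in dict(yel=(18,35),red=(172,5),blue=(100,125)).items():
        print(n,c,[(b[0].round(1).tolist(),b[1].tolist()) for b in blobs(ims[n],lo,hi)[0]])
T,S=Cam("top"),Cam("scene")
print(tri(T,(407,214),S,(254,302)),T.on((407,214),.1),T.on((298,190),.1),T.on((292,231),.1),T.on((330,255),.06))
E
```

```text
scene yel [([182.1, 14.4], [179, 5, 8, 18, 82]), ([225.3, 16.9], [221, 6, 8, 31, 105]), ([250.8, 40.1], [246, 38, 10, 4, 12]), ([235.0, 43.5], [230, 43, 11, 2, 11]), ([150.5, 76.3], [148, 74, 6, 5, 11]), ([262.7, 103.5], [258, 95, 11, 17, 157]), ([348.0, 224.5], [342, 217, 13, 16, 201]), ([384.8, 248.3], [381, 237, 9, 23, 136]), ([265.0, 311.2], [263, 310, 5, 4, 9]), ([265.5, 316.9], [262, 313, 8, 8, 34]), ([257.1, 320.2], [254, 319, 7, 3, 9]), ([251.1, 323.0], [249, 321, 5, 5, 12]), ([233.5, 329.1], [227, 326, 15, 7, 31]), ([354.4, 342.3], [319, 329, 82, 48, 1277]), ([225.7, 332.7], [223, 330, 6, 6, 12]), ([219.6, 334.6], [216, 333, 9, 5, 17]), ([162.7, 400.9], [96, 344, 134, 118, 7714]), ([371.2, 353.2], [363, 346, 18, 13, 73]), ([382.8, 349.6], [381, 348, 4, 5, 8]), ([357.9, 354.6], [353, 351, 10, 8, 33]), ([387.9, 355.3], [382, 353, 11, 6, 20]), ([386.7, 386.2], [382, 385, 9, 3, 19])]
scene red [([537.3, 238.0], [535, 230, 5, 16, 22]), ([253.9, 305.1], [250, 296, 9, 19, 135])]
scene blue [([256.4, 2.2], [250, 0, 13, 6, 69]), ([287.1, 15.6], [281, 0, 13, 33, 415]), ([429.7, 73.6],
[... 1271 characters left out ...]
212, 7, 7, 36])]
top blue [([30.2, 159.8], [19, 141, 18, 38, 54]), ([66.5, 175.8], [64, 172, 6, 9, 11]), ([34.6, 190.3], [33, 182, 4, 19, 27]), ([71.9, 186.4], [71, 184, 3, 6, 9]), ([74.4, 197.1], [73, 192, 3, 11, 15]), ([24.4, 218.7], [13, 202, 21, 34, 59]), ([299.1, 243.9], [258, 213, 81, 56, 672]), ([10.2, 238.2], [9, 237, 4, 4, 10]), ([64.3, 240.5], [62, 237, 5, 8, 11]), ([3.1, 244.4], [0, 241, 8, 7, 17]), ([56.8, 249.9], [53, 245, 9, 10, 15]), ([41.0, 263.4], [35, 259, 12, 9, 21]), ([28.4, 269.9], [24, 268, 10, 4, 11])]
(array([ 0.5536, -0.277 ,  0.0903]), np.float64(0.0007577006465523125)) [ 0.5508 -0.2752  0.1   ] [0.6483 0.0646 0.1   ] [0.515  0.0891 0.1   ] [ 0.4398 -0.0265  0.06  ]
```

```bash
python3 - <<'E'
import cv2,numpy as np
a=cv2.imread("pics/top0.png")[160:280,240:340]; b=cv2.imread("pics/scene0.png")[200:320,180:300]; b2=cv2.imread("pics/top0.png")[190:250,365:450]
A=cv2.resize(a,(400,480),interpolation=cv2.INTER_CUBIC);B=cv2.resize(b,(300,300),interpolation=cv2.INTER_CUBIC);C=cv2.resize(b2,(300,212),interpolation=cv2.INTER_CUBIC)
o=np.zeros((520,720,3),np.uint8);o[:480,:400]=A;o[:300,410:710]=B;o[305:517,410:710]=C
cv2.imwrite("pics/c1.png",o)
E
```

```text
(no output)
```

View pics/c1.png

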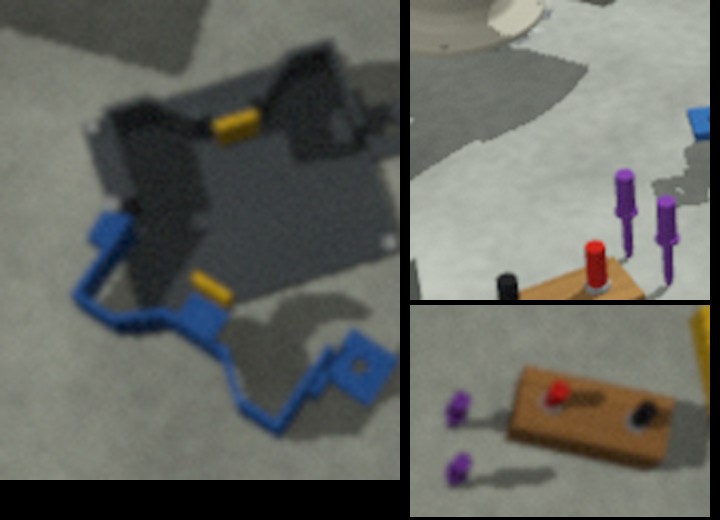

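Crop c1 confirms the red head standing in the rack at top pixel (407,214). Rejected are black at (432,220) and purple at (378,219) and (379,237). The mould yaw is about 15° and the front half is open by about 50°.

Next I move the wrist camera over the mould.

```bash
cat >> h.py <<'E'
def plan(P,heading,N,s=None,tilt=True):
    """constant row reaching P with tool x at `heading` deg, fingers down, in N rows; rest about x,y"""
    s=s or readout.get_state(); T=tool(s); h=np.radians(heading)
    Rt=np.c_[[np.cos(h),np.sin(h),0],[np.sin(h),-np.cos(h),0],[0,0,-1]]
    w=R.from_matrix(T[:3,:3].T@Rt).as_rotvec()/N
    M=sum(T[:3,:3]@R.from_rotvec(w*k).as_matrix() for k in range(N))
    d=np.linalg.solve(M,np.array(P)-T[:3,3])
    print("N",N,"mm",(d*1000).round(2),"turn",(np.degrees(w)/6).round(3))
E
python3 -c "
from h import *
T=Cam('top');print(T.on((267.5,215.5),.076)); plan((.47,.10,.28),54,13)"
```

```text
[0.576  0.1667 0.076 ]
N 13 mm [ 44.65 -27.26  -3.77] turn [-0.001 -0.    -0.392]
```

```bash
python3 -m handwheel '[[[44,-27,-4],[0,0,-0.4],-1],[[44,-27,-4],[0,0,-0.4],-1],[[44,-27,-4],[0,0,-0.4],-1],[[44,-27,-4],[0,0,-0.4],-1],[[44,-27,-4],[0,0,-0.4],-1],[[44,-27,-4],[0,0,-0.4],-1],[[44,-27,-4],[0,0,-0.4],-1],[[44,-27,-4],[0,0,-0.4],-1],[[44,-27,-4],[0,0,-0.4],0],[[44,-27,-4],[0,0,-0.4],1],[[44,-27,-4],[0,0,-0.4],1],[[44,-27,-4],[0,0,-0.4],1],[[44,-27,-4],[0,0,-0.4],1],[[0,0,0],[0,0,0],1],[[0,0,0],[0,0,0],1]]' 40
python3 - <<'E'
from h import *
s=readout.get_state(); im=vision.get_image("wrist"); cv2.imwrite("pics/w1.png",im); np.save("w1.npy",tool(s))
C=Cam("wrist",s); print(s["position"],s["qpos"],s["width"])
for c,(lo,hi) in dict(yel=(18,35),blue=(100,125),red=(172,5)).items():
    for b in blobs(im,lo,hi,40)[0]: print(c,b[0].round(1),b[1],C.on(b[0],.1))
E
```

```text
clock: 1.98
position: [0.4619, 0.0925, 0.2829]
ee_rot: [0.0, 0.888, 0.459, -0.001]
contact_force: [0.2, 0.3, -0.0]
width: 0.0001
gripper_force: 0.0
[0.4619 0.0925 0.2829] [ 0.0504  0.091   1.6149 -0.0009  1.4368  0.6673] 8.090892331866343e-05
yel [506.3 129.5] [ 480  113   53   33 1083] [0.6437 0.0642 0.1   ]
yel [368.5 192.4] [362 172  15  42 506] [0.51   0.0885 0.1   ]
yel [613.7 437.7] [ 570  403   70   77 2812] [ 0.5913 -0.3412  0.1   ]
blue [350.6 198.9] [ 308   64   88  246 6252] [0.4924 0.0932 0.1   ]
red [552.  404.9] [536 388  33  34 519] [ 0.5498 -0.2503  0.1   ]
```

View pics/w1.png

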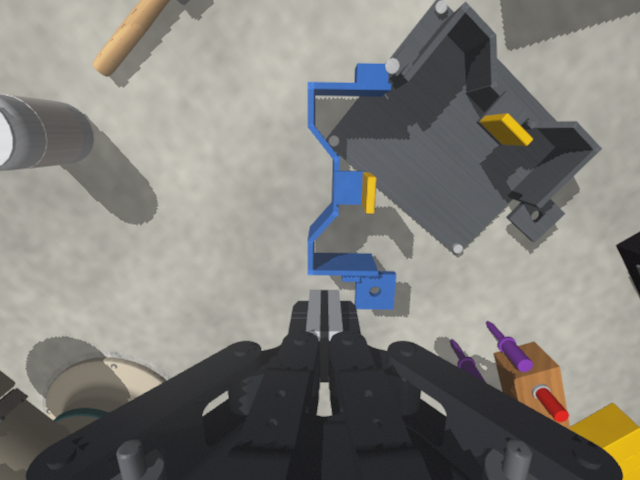

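The wrist view shows the front ear at (369,192), the back ear at (506,130), the hinge bolt at (392,66), the front lug hole at (375,291), the back lug hole at (537,214) and the red head at (552,405). I now check these against the given sizes.

```bash
python3 - <<'E'
from h import *
T=np.load("w1.npy"); C=Cam("top"); C.K=vision.camera_params("wrist")["intrinsics"]; C.T=T@vision.camera_params("wrist")["hand_eye"]
hb=C.on((537,214),.038)[:2]; hf=C.on((375,291),.06)[:2]
for z in(.07,.076,.08,.09):
    h=C.on((392,66),z)[:2]; print(z,h,"back",np.linalg.norm(hb-h),"front",np.linalg.norm(hf-h))
h=C.on((392,66),.076)[:2]
yaw=lambda a:np.degrees(np.arctan2(a[1],a[0]))
print("holes",hb,hf,"yaw mould",yaw(h-hb)-90,"yaw front",yaw(h-hf)-90)
im=cv2.imread("pics/w1.png")
# ear quads: brightest yellow = top face
g=im[105:150,470:540]; hsv=cv2.cvtColor(im,cv2.COLOR_BGR2HSV)
for (x0,y0,x1,y1) in((470,105,540,150),(355,165,385,220)):
    r=hsv[y0:y1,x0:x1]; m=cv2.inRange(r,(18,110,60),(35,255,255)); v=r[...,2][m>0]; print("V pct",np.percentile(v,[5,25,50,75,95]))
    t,_=cv2.threshold(v.reshape(-1,1),0,255,cv2.THRESH_OTSU)
    for mm,nm in((m&(cv2.inRange(r[...,2],int(t)+1,255)),"bright"),(m&cv2.inRange(r[...,2],0,int(t)),"dark")):
        p=np.argwhere(mm>0)[:,::-1].astype(np.float32); q=cv2.minAreaRect(p); b=cv2.boxPoints(q)+[x0,y0]
        w=np.array([C.on(u,.12)[:2] for u in b]); print(nm,t,len(p),b.round(0).tolist(),"ctr",w.mean(0),"sides",np.linalg.norm(w[1]-w[0]),np.linalg.norm(w[2]-w[1]))
E
```

```text
0.07 [0.5937 0.1698] back 0.2380169456735033 front 0.23856928283857579
0.076 [0.5922 0.1695] back 0.23820902583708084 front 0.23752298579092362
0.08 [0.5912 0.1694] back 0.23834220063332218 front 0.23682812697494904
0.09 [0.5888 0.169 ] back 0.23869301197378903 front 0.2351004719820996
holes [ 0.6575 -0.0595] [ 0.4528 -0.0227] yaw mould 15.911900632595447 yaw front -35.95016838572862
V pct [ 92.  94. 119. 221. 231.]
bright 153.0 475 [[482.0, 120.0], [491.0, 104.0], [537.0, 130.0], [528.0, 146.0]] ctr [0.6392 0.0716] sides 0.013876004162865337 0.047655071662223956
dark 153.0 608 [[479.0, 121.0], [498.0, 103.0], [534.0, 139.0], [515.0, 157.0]] ctr [0.6351 0.0694] sides 0.019809727347126254 0.045671908530673606
V pct [135. 139. 213. 231. 233.]
bright 185.0 294 [[365.0, 212.0], [367.0, 177.0], [375.0, 177.0], [374.0, 212.0]] ctr [0.5099 0.0899] sides 0.03216216262920979 0.007271939991799896
dark 185.0 212 [[361.0, 213.0], [363.0, 172.0], [376.0, 172.0], [374.0, 213.0]] ctr [0.5095 0.0923] sides 0.037131677930439456 0.01183429746086923
```

```bash
python3 - <<'E'
import cv2,numpy as np
im=cv2.imread("pics/w1.png")
f=lambda x,y,w,h,k:cv2.resize(im[y:y+h,x:x+w],None,fx=k,fy=k,interpolation=cv2.INTER_CUBIC)
o=np.zeros((590,800,3),np.uint8)
o[:300,:390]=f(475,105,65,50,6); o[:300,400:800]=f(500,185,80,60,5); o[305:585,:200]=f(350,165,40,56,5)
o[305:585,205:485]=f(520,370,56,56,5); o[305:585,490:790]=f(350,265,60,56,5)
cv2.imwrite("pics/c2.png",o)
E
```

```text
(no output)
```

View pics/c2.png

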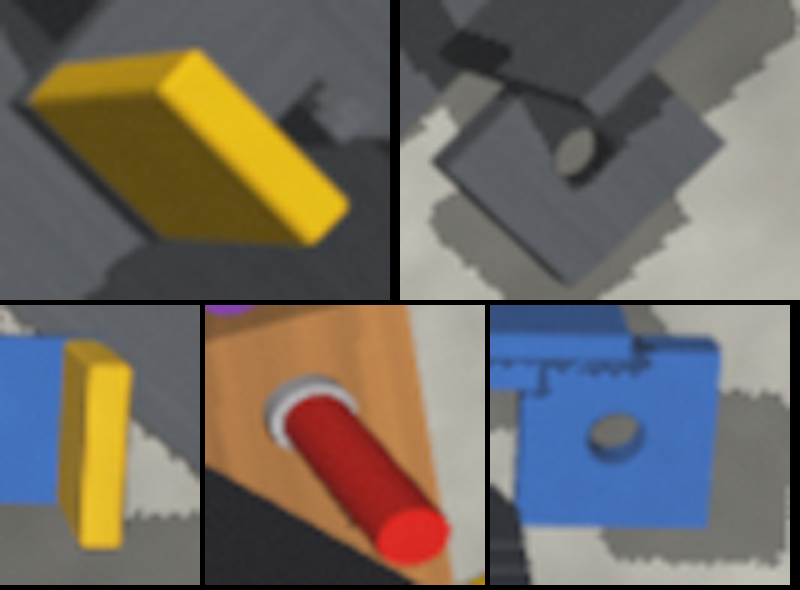

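The crops show the back ear's top face centred at (517,130), the back lug hole at (536,216), the front lug hole at (375.2,291.4), the front ear's top face at (371,195), and the red head's top disc at (561.6,416.2) with its collar at (541.6,391.4).

```bash
python3 - <<'E'
from h import *
T=np.load("w1.npy"); C=Cam("top"); C.K=vision.camera_params("wrist")["intrinsics"]; C.T=T@vision.camera_params("wrist")["hand_eye"]
be=C.on((517.3,129.8),.12)[:2]; fe=C.on((371.2,195.2),.12)[:2]; hb=C.on((536,216),.038)[:2]; hf=C.on((375.2,291.4),.06)[:2]; hg=C.on((392,66),.076)[:2]
print("be",be,"fe",fe,"hb",hb,"hf",hf,"hg",hg); print("pin",C.on((561.6,416.2),.1),C.on((541.6,391.4),.06))
# fit mould frame: model pts (mould coords) -> world, rigid
A=np.array([[.02,0],[0,-.125],[0,.115]]); B=np.array([be,hb,hg]); a=A-A.mean(0); b=B-B.mean(0)
th=np.arctan2((a[:,0]*b[:,1]-a[:,1]*b[:,0]).sum(),(a*b).sum()); r=lambda t:np.array([[np.cos(t),-np.sin(t)],[np.sin(t),np.cos(t)]])
t=B.mean(0)-r(th)@A.mean(0); print("yaw",np.degrees(th),"org",t,"res mm",1000*(A@r(th).T+t-B))
h=t+r(th)@[0,.115]; o=t+r(th)@[0,-.125]
f=lambda p,q:np.degrees(np.arctan2(*(p-h)[::-1])-np.arctan2(*(r(th)@q)[::-1]))
print("hinge",h,"hole",o,"open deg by ear",f(fe,[-.02,-.115])%360-360,"by lug",f(hf,[0,-.24])%360-360)
E
```

```text
be [0.6428 0.0642] fe [0.5104 0.0892] hb [ 0.6556 -0.0611] hf [ 0.4527 -0.0233] hg [0.5922 0.1695]
pin [ 0.5523 -0.2727  0.1   ] [ 0.5531 -0.2719  0.06  ]
yaw 15.341787849699392 org [0.6229 0.059 ] res mm [[-0.6408  0.0869]
 [ 0.3987 -0.4556]
 [ 0.2421  0.3688]]
hinge [0.5925 0.1699] hole [ 0.656  -0.0615] open deg by ear -50.9576711058387 by lug -51.22289776265603
```

The fit agrees with the given sizes to under 1 mm. The mould yaw is 15.3°, the hole is at (0.656,-0.0615), the pin at (0.5525,-0.2725), and the front half is open by 51°. Next I plan the push.

```bash
cat >> h.py <<'E'
YAW=np.radians(15.34); ORG=np.array([.6229,.059])
def mw(x,y,z): return np.array([*(ORG+np.array([[np.cos(YAW),-np.sin(YAW)],[np.sin(YAW),np.cos(YAW)]])@[x,y]),z])
def wm(p): return np.array([[np.cos(YAW),np.sin(YAW)],[-np.sin(YAW),np.cos(YAW)]])@(np.asarray(p)[:2]-ORG)
E
python3 - <<'E'
from h import *
plan((.4857,.107,.09),54.2,4)
s=readout.get_state()
q=np.radians(54.2/2); s2=dict(s); s2["ee_rot"]=np.array([0,np.cos(q),np.sin(q),0])
n=np.array([-.811,.585]); s2["position"]=np.array([*(np.array([.5104,.0892])+n*.0195),.09])
plan(mw(-.0375,0,.09),105.3,11,s2)
E
```

```text
N 4 mm [ 6.56  2.65 48.22] turn [-0.001  0.003  0.016]
N 11 mm [-2.84  9.51 -0.  ] turn [ 0.     0.    -0.774]
```

```bash
python3 -m handwheel '[[[6.5,2.6,48],[0,0,0],1],[[6.5,2.6,48],[0,0,0],1],[[6.5,2.6,48],[0,0,0],1],[[6.5,2.7,48],[0,0,0],1],[[0,0,0],[0,0,0],1],[[0,6,0],[0,0,0],1],[[0,5,0],[0,0,0],1],[[-2.8,9.5,0],[0,0,-0.77],1],[[-2.8,9.5,0],[0,0,-0.77],1],[[-2.8,9.5,0],[0,0,-0.77],1],[[-2.8,9.5,0],[0,0,-0.77],1],[[-2.8,9.5,0],[0,0,-0.77],1],[[-2.8,9.5,0],[0,0,-0.77],1],[[-2.8,9.5,0],[0,0,-0.77],1],[[-2.8,9.5,0],[0,0,-0.77],1]]' 40
python3 -c "
from h import *
s=readout.get_state();print(wm(s['position']),s['contact_force'])
plan(mw(-.0365,0,.09),105.3,4)"
```

```text
clock: 3.9
position: [0.558, 0.0555, 0.0933]
ee_rot: [0.0, 0.696, 0.718, 0.0]
contact_force: [-2.8, 0.4, 1.6]
width: 0.0002
gripper_force: 1.6
[-0.0635  0.0138] [-2.7901  0.3758  1.6105]
N 4 mm [-2.43  7.2   0.82] turn [ 0.001  0.001 -0.566]
```

```bash
python3 -m handwheel '[[[-2.4,7.2,0.8],[0,0,-0.57],1],[[-2.4,7.2,0.8],[0,0,-0.57],1],[[-2.4,7.2,0.8],[0,0,-0.57],1],[[-2.4,7.2,0],[0,0,-0.56],1],[[0,1,0],[0,0,0],1],[[0,0,0],[0,0,0],1]]' 40
python3 -c "
from h import *
s=readout.get_state();print(wm(s['position']),s['contact_force'])"
```

```text
clock: 4.65
position: [0.5878, 0.0496, 0.0906]
ee_rot: [-0.0, 0.607, 0.794, -0.001]
contact_force: [-5.1, -1.6, 4.6]
width: -0.0001
gripper_force: 2.7
[-0.0364  0.0002] [-5.1276 -1.5883  4.6433]
```

```bash
python3 -m handwheel '[[[0,1,0],[0,0,0],1],[[0,1,0],[0,0,0],1],[[0,0,0],[0,0,0],1]]' ; python3 -c "
from h import *
s=readout.get_state();print(wm(s['position']),s['contact_force'])"
```

```text
clock: 5.03
position: [0.5878, 0.0496, 0.0906]
ee_rot: [-0.001, 0.607, 0.794, -0.002]
contact_force: [-9.5, -2.5, 7.0]
width: -0.0001
gripper_force: 4.8
[-0.0364  0.0002] [-9.493  -2.5229  7.0308]
```

```bash
python3 -m handwheel '[[[0,1,0],[0,0,0],1],[[0,0,0],[0,0,0],1],[[0,-15,0],[0,0,0],1],[[0,0,-50],[0,0,0],1],[[0,0,-50],[0,0,0],1],[[0,0,-50],[0,0,0],-1],[[0,0,0],[0,0,0],-1]]' 40
python3 - <<'E'
from h import *
s=readout.get_state(); im=vision.get_image("wrist"); np.save("w2.npy",tool(s)); C=Cam("wrist",s); cv2.imwrite("pics/w2.png",im)
o=cv2.resize(im,(800,600)); P={"hole":mw(0,-.125,.06),"be":mw(.02,0,.12),"fe":mw(-.02,0,.12)}
for k,p in P.items(): print(k,C.proj(p))
cv2.imwrite("pics/w2b.png",im)
print(s["position"],s["contact_force"]); plan((.5525,-.2725,.20),76,8)
E
```

```text
clock: 5.9
position: [0.5805, 0.0467, 0.2448]
ee_rot: [0.005, 0.607, 0.794, 0.004]
contact_force: [-0.2, -0.2, -0.0]
width: 0.0357
gripper_force: 0.0
hole [362.4515 326.764 ]
be [400.4269 233.2876]
fe [351.8944 233.5719]
[0.5805 0.0467 0.2448] [-0.1711 -0.2272 -0.0153]
N 8 mm [-40.16  -5.04   5.27] turn [0.009 0.    0.608]
```

View pics/w2.png

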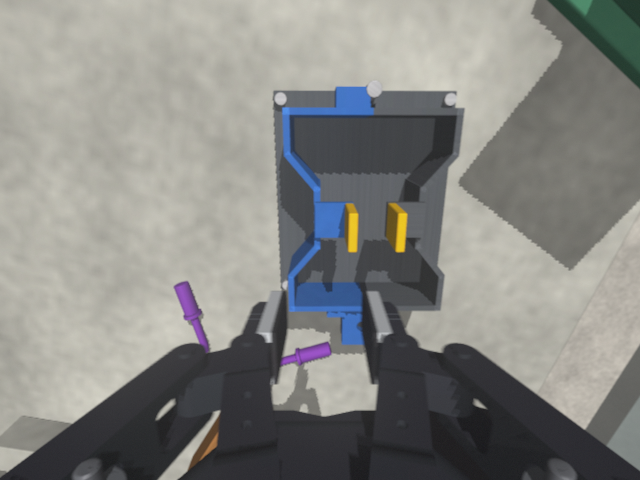

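The wrist view shows the mould shut: the ears at (352,228) and (398,228) are parallel and where they were predicted, and the blue lug is in line at (352,330). Next is the pin.

```bash
python3 -m handwheel '[[[-40,-5,5],[0,0,0.6],-1],[[-40,-5,5],[0,0,0.6],-1],[[-40,-5,5],[0,0,0.6],-1],[[-40,-5,5],[0,0,0.6],-1],[[-40,-5,5],[0,0,0.6],-1],[[-40,-5,5],[0,0,0.6],-1],[[-40,-5,5],[0,0,0.6],-1],[[-40,-5,5],[0,0,0.6],-1],[[0,0,0],[0,0,0],-1]]' 40
python3 - <<'E'
from h import *
s=readout.get_state(); im=vision.get_image("wrist"); C=Cam("wrist",s); cv2.imwrite("pics/w3.png",im)
print(C.proj((.5525,-.2725,.1)))
h=cv2.cvtColor(im,cv2.COLOR_BGR2HSV)
for b,st in blobs(im,172,5,40)[0]:
    print("red",b,st)
    x,y,w,hh=st[:4]; r=h[y:y+hh,x:x+w]; m=cv2.inRange(r,(0,110,60),(5,255,255))|cv2.inRange(r,(172,110,60),(180,255,255)); v=r[...,2][m>0]
    t,_=cv2.threshold(v.reshape(-1,1),0,255,cv2.THRESH_OTSU); mm=m&cv2.inRange(r[...,2],int(t)+1,255)
    p=np.argwhere(mm>0)[:,::-1].astype(np.float32); e=cv2.minEnclosingCircle(p); c=p.mean(0)+[x,y]; print("disc",t,len(p),c,e,C.on(c,.1))
plan((.5525,-.2725,.068),76,4)
o=cv2.resize(im[200:480,160:520],(720,560)); cv2.imwrite("pics/w3c.png",o)
E
```

```text
clock: 7.08
position: [0.5503, -0.2735, 0.1969]
ee_rot: [-0.001, 0.787, 0.617, -0.001]
contact_force: [-0.6, 0.4, 0.2]
width: 0.0851
gripper_force: 0.0
[328.1417 243.2776]
red [327.9108 237.8545] [317 221  23  34 639]
disc 159.0 380 [327.7026 243.2947] ((10.763157844543457, 22.236841201782227), 11.079079627990723) [ 0.5522 -0.2724  0.1   ]
N 4 mm [-0.08  0.46 32.32] turn [-0.005 -0.003  0.011]
```

View pics/w3c.png

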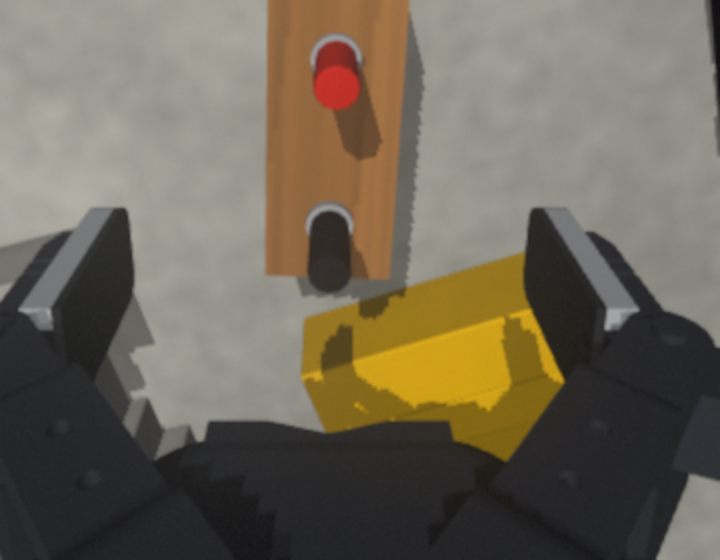

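The crop shows the red head between the fingers with its disc at wrist pixel (328,243), exactly as predicted, and the black head clear of the fingers. I descend, grip and lift.

```bash
python3 -m handwheel '[[[0,0.5,32],[0,0,0],-1],[[0,0.5,32],[0,0,0],-1],[[0,0.4,32],[0,0,0],-1],[[0,0.4,32],[0,0,0],-1],[[0,0,0],[0,0,0],0.3],[[0,0,0],[0,0,0],1],[[0,0,0],[0,0,0],1],[[0,0,0],[0,0,0],1],[[0,0,0],[0,0,0],1],[[0,0,0],[0,0,0],1]]' 60; python3 -c "
from h import *
s=readout.get_state();print(s['width'],s['gripper_force'],s['contact_force'],s['position'])"
```

```text
clock: 8.38
position: [0.5545, -0.2719, 0.0725]
ee_rot: [0.001, 0.786, 0.618, 0.001]
contact_force: [-0.2, 1.4, 6.5]
width: 0.0161
gripper_force: 58.6
0.016072062138997107 58.627243638038635 [-0.1937  1.3796  6.4767] [ 0.5545 -0.2719  0.0725]
```

```bash
python3 -m handwheel '[[[0,0,-10],[0,0,0],1],[[0,0,-20],[0,0,0],1],[[0,0,-40],[0,0,0],1],[[0,0,-40],[0,0,0],1],[[0,0,-20],[0,0,0],1],[[0,0,0],[0,0,0],1],[[0,0,0],[0,0,0],1]]'
python3 - <<'E'
from h import *
s=readout.get_state(); im=vision.get_image("wrist"); C=Cam("wrist",s); print(s["position"],s["width"],s["gripper_force"],s["contact_force"])
S=Cam("scene"); T=Cam("top"); a,b=vision.get_image("scene"),vision.get_image("top")
cv2.imwrite("pics/s4.png",a)
cv2.imwrite("pics/w4c.png",np.hstack([cv2.resize(im[200:440,220:420],(400,480)),cv2.resize(a[180:360,180:330],(400,480))]))
plan(mw(0,-.125,s["position"][2]),104,9)
E
```

```text
clock: 9.25
position: [0.5531, -0.2712, 0.1998]
ee_rot: [-0.001, 0.786, 0.618, -0.0]
contact_force: [-0.1, 0.5, -1.0]
width: 0.0157
gripper_force: 59.1
[ 0.5531 -0.2712  0.1998] 0.0156790675559026 59.09310042858124 [-0.1007  0.4694 -0.9937]
N 9 mm [23.78 10.99 -0.06] turn [-0.003 -0.002 -0.511]
```

View pics/w4c.png

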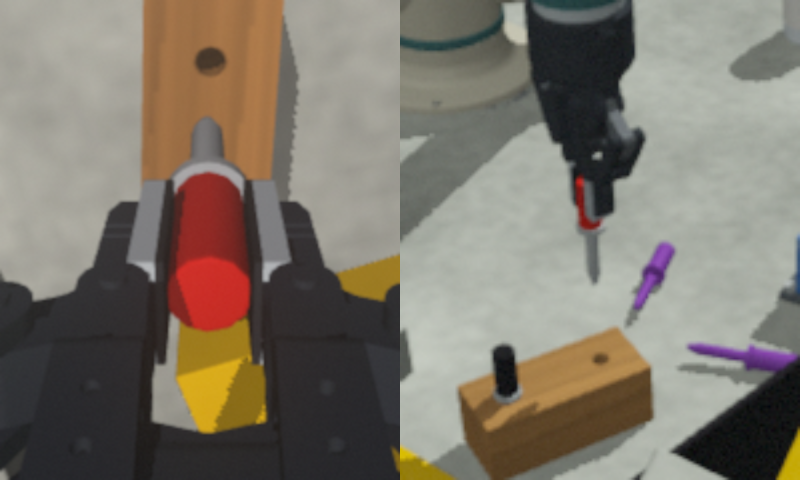

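The crop shows the red pin gripped upright by its head, its rack hole empty and the black pin still in place. The purple look-alikes have fallen over and lie on the bench. I check whether one lies under the lug.

```bash
python3 - <<'E'
from h import *
T=np.load("w2.npy"); C=Cam("top"); p=vision.camera_params("wrist"); C.K=p["intrinsics"]; C.T=T@p["hand_eye"]
for u in((329,350),(283,361),(183,285),(205,348)): w=C.on(u,.011); print(u,w,"mould",wm(w))
im=vision.get_image("scene"); S=Cam("scene"); print([ (b[0],wm(S.on(b[0],.01))) for b in blobs(im,125,150,20)[0]], S.proj(mw(0,-.125,.01)))
E
```

```text
(329, 350) [ 0.6383 -0.1337  0.011 ] mould [-0.0361 -0.1899]
(283, 361) [ 0.5844 -0.1653  0.011 ] mould [-0.0964 -0.2062]
(183, 285) [ 0.4431 -0.0899  0.011 ] mould [-0.2128 -0.096 ]
(205, 348) [ 0.4828 -0.1714  0.011 ] mould [-0.196  -0.1851]
[(array([275.0153, 281.7328]), array([-0.2077, -0.134 ])), (array([311.2022, 313.5112]), array([-0.0752, -0.1996]))] [355.0277 304.321 ]
```

```bash
python3 - <<'E'
from h import *
s=readout.get_state(); C=Cam("wrist",s); T=np.linalg.inv(tool(s))
for n,u,z in(("top",(324.5,346.5),.2273),("collar",(323.5,287),.1873),("tip",(323,260),.1313)):
    w=C.on(u,z); print(n,w,"tool",(T@[*w,1])[:3]*1000)
plan(mw(0,-.125,s["position"][2]),105.3,9)
E
```

```text
top [ 0.5523 -0.2723  0.2273] tool [ -1.1855  -0.7294 -27.7316]
collar [ 0.5534 -0.2654  0.1873] tool [ 5.6922 -1.1836 12.2746]
tip [ 0.5513 -0.2717  0.1313] tool [-0.983  -1.6007 68.2709]
N 9 mm [23.7  11.22 -0.  ] turn [-0.002 -0.001 -0.535]
```

```bash
python3 -m handwheel '[[[23.7,11.2,0],[0,0,-0.53],1],[[23.7,11.2,0],[0,0,-0.53],1],[[23.7,11.2,0],[0,0,-0.53],1],[[23.7,11.2,0],[0,0,-0.53],1],[[23.7,11.2,0],[0,0,-0.53],1],[[23.7,11.2,0],[0,0,-0.53],1],[[23.7,11.2,0],[0,0,-0.53],1],[[23.7,11.2,0],[0,0,-0.53],1],[[23.7,11.2,0],[0,0,-0.53],1],[[0,0,30],[0,0,0],1],[[0,0,0],[0,0,0],1],[[0,0,0],[0,0,0],1]]'
python3 - <<'E'
from h import *
s=readout.get_state(); im=vision.get_image("wrist"); np.save("w5.npy",tool(s)); C=Cam("wrist",s); print(s["position"],s["contact_force"],s["width"],wm(s["position"])*1000)
for z in (.06,.038): print("pred hole",C.proj(mw(0,-.125,z)))
print("pred ears",C.proj(mw(.02,0,.12)),C.proj(mw(-.02,0,.12)),[ (b[0],b[1]) for b in blobs(im,18,35,100)[0]])
plan(mw(.0005,-.1239,.1535),105.3,2)
cv2.imwrite("pics/w5c.png",cv2.resize(im[130:380,230:430],(640,800))[:600])
E
```

```text
clock: 10.95
position: [0.657, -0.0623, 0.1711]
ee_rot: [0.0, 0.609, 0.793, -0.0]
contact_force: [0.3, -0.6, -1.3]
width: 0.016
gripper_force: 59.1
[ 0.657  -0.0623  0.1711] [ 0.3463 -0.5856 -1.2689] 0.016006222683077845 [   0.7655 -126.0232]
pred hole [323.4731 238.7151]
pred hole [323.5116 231.0788]
pred ears [361.6338  35.535 ] [281.9976  36.0405] [(array([286.947 ,  41.0137]), array([ 275,    0,   24,   85, 1603], dtype=int32)), (array([360.7948,  41.491 ]), array([ 350,    0,   23,   85, 1662], dtype=int32))]
N 2 mm [ 1.19 -0.28  9.09] turn [ 0.005  0.003 -0.026]
```

View pics/w5c.png

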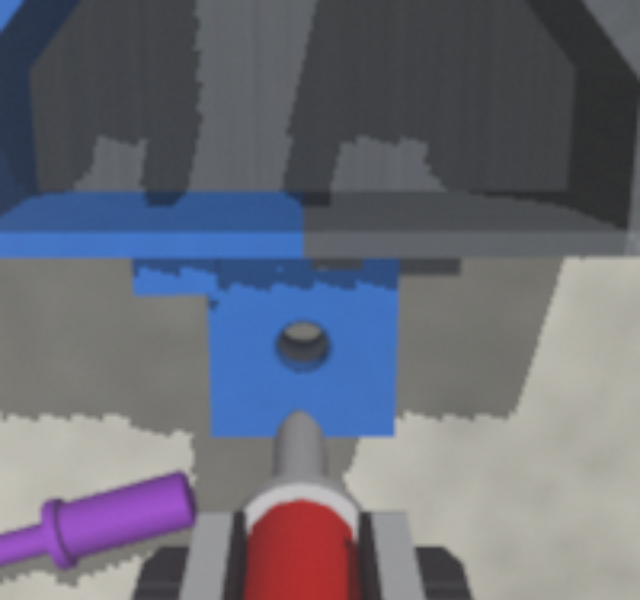

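The crop shows the blue lug hole at wrist pixel (324.4,237.8), within 1 px of the prediction, and the pin tip at (323.8,258.7). The mould is still shut.

```bash
python3 - <<'E'
from h import *
s=readout.get_state(); C=Cam("wrist",s); T=np.linalg.inv(tool(s))
h=C.on((324.4,237.8),.06); print("hole mould mm",wm(h)*1000)
for u,z in (((323.8,258.7),.1026),((323.8,259.5),.1026)):
    w=C.on(u,z); print("tip",wm(w)*1000,(T@[*w,1])[:3]*1000)
E
```

```text
hole mould mm [   1.132  -124.7561]
tip [   0.6269 -126.3301] [-0.0068 -0.4888 69.0848]
tip [   0.6236 -126.8981] [-0.5748 -0.4886 69.0852]
```

```bash
python3 -m handwheel '[[[2.2,0.4,10],[0,0,0],1],[[0,0,15],[0,0,0],1],[[0,0,10],[0,0,0],1],[[0,0,8],[0,0,0],1],[[0,0,7],[0,0,0],1],[[0,0,0],[0,0,0],1],[[0,0,0],[0,0,0],1]]'
python3 - <<'E'
from h import *
s=readout.get_state(); print(s["contact_force"],s["moment"],wm(s["position"])*1000)
E
```

```text
clock: 11.88
position: [0.6569, -0.0599, 0.1212]
ee_rot: [0.0, 0.609, 0.793, 0.0]
contact_force: [-0.7, -0.3, -0.7]
width: 0.0161
gripper_force: 59.1
[-0.737  -0.31   -0.6967] [ 0.0377 -0.0339 -0.0472] [   1.3301 -123.6061]
```

```bash
python3 -m handwheel '[[[0,0,6],[0,0,0],1],[[0,0,6],[0,0,0],1],[[0,0,6],[0,0,0],1],[[0,0,6],[0,0,0],1],[[0,0,0],[0,0,0],1]]'
python3 - <<'E'
from h import *
s=readout.get_state(); print(s["contact_force"],s["moment"],wm(s["position"])*1000,s["position"][2])
E
```

```text
clock: 12.5
position: [0.6561, -0.0597, 0.096]
ee_rot: [-0.001, 0.609, 0.793, -0.0]
contact_force: [0.4, -0.5, -0.2]
width: 0.0159
gripper_force: 59.1
[ 0.4098 -0.4536 -0.1505] [-0.0597 -0.0372  0.0291] [   0.6164 -123.2398] 0.09603574652901736
```

```bash
python3 -m handwheel '[[[0,0,6],[0,0,0],1],[[0,0,6],[0,0,0],1],[[0,0,5],[0,0,0],1],[[0,0,4],[0,0,0],1],[[0,0,0],[0,0,0],1]]'
python3 - <<'E'
from h import *
s=readout.get_state(); print(s["contact_force"],s["moment"],wm(s["position"])*1000,s["position"][2],s["width"])
E
```

```text
clock: 13.12
position: [0.6565, -0.0598, 0.0765]
ee_rot: [0.0, 0.609, 0.793, -0.0]
contact_force: [-2.4, 0.9, 2.1]
width: 0.016
gripper_force: 59.5
[-2.424   0.9054  2.0838] [ 0.0291  0.254  -0.0102] [   0.967  -123.4412] 0.07652099828029124 0.016007141522679822
```

```bash
python3 -m handwheel '[[[0,0,2],[0,0,0],1],[[0,0,2],[0,0,0],1],[[0,0,0],[0,0,0],1]]'
python3 - <<'E'
from h import *
s=readout.get_state(); print(s["contact_force"],wm(s["position"])*1000,s["position"][2],s["width"])
E
```

```text
clock: 13.5
position: [0.6566, -0.0598, 0.0763]
ee_rot: [0.001, 0.609, 0.794, 0.0]
contact_force: [-6.8, 1.2, 21.2]
width: 0.0161
gripper_force: 61.6
[-6.809   1.1591 21.2453] [   1.0448 -123.505 ] 0.07630008023809198 0.016124015342738156
```

The pin is seated on its collar: 21 N upward with no further travel. I release and rise.

```bash
python3 -m handwheel '[[[0,0,-3],[0,0,0],0],[[0,0,0],[0,0,0],0],[[0,0,0],[0,0,0],-0.3],[[0,0,0],[0,0,0],-0.3],[[0,0,-20],[0,0,0],-0.3],[[0,0,-40],[0,0,0],-0.6],[[0,0,-50],[0,0,0],-1],[[30,0,-20],[0,0,0],-1],[[0,0,0],[0,0,0],-1]]' 60
python3 - <<'E'
from h import *
s=readout.get_state(); im=vision.get_image("wrist"); C=Cam("wrist",s); print(s["position"],s["width"],wm(s["position"])*1000)
for b,st in blobs(im,172,5,40)[0]: print("red",b,st)
print("pred head top home",C.proj(mw(0.0005,-.1248,.104)))
print("pred ears",C.proj(mw(.02,0,.12)),C.proj(mw(-.02,0,.12)),[ (b[0],b[1]) for b in blobs(im,18,35,100)[0]])
cv2.imwrite("pics/w6.png",cv2.resize(im[40:440,120:520],(600,600)))
plan(mw(0,0,.17),105.3,4)
E
```

```text
clock: 14.62
position: [0.6495, -0.0294, 0.2071]
ee_rot: [0.002, 0.608, 0.794, 0.001]
contact_force: [-0.3, -0.8, -0.2]
width: 0.0853
gripper_force: 0.0
[ 0.6495 -0.0294  0.2071] 0.08532329084982053 [  2.2962 -92.3019]
red [321.4962 274.3507] [311 256  22  37 653]
pred head top home [321.81   282.1382]
pred ears [351.508 111.853] [288.3472 112.0604] [(array([291.5666, 111.59  ]), array([283,  83,  18,  58, 856], dtype=int32)), (array([351.2322, 112.3239]), array([343,  84,  17,  57, 883], dtype=int32))]
N 4 mm [23.29 -0.45  8.83] turn [ 0.003  0.002 -0.008]
```

View pics/w6.png

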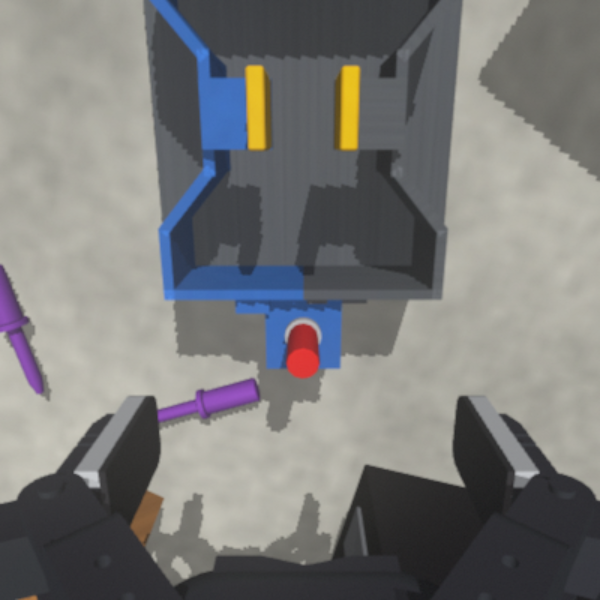

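The view shows the red pin home in the lug, with its head at crop (302,350), and the ears parallel at (256,107) and (349,107). Next I straddle the ears.

```bash
python3 -m handwheel '[[[23.3,-0.3,9],[0,0,0],-1],[[23.3,-0.3,9],[0,0,0],-1],[[23.2,-0.3,9],[0,0,0],-1],[[23.2,-0.3,8],[0,0,0],-1],[[0,0,20],[0,0,0],-1],[[0,0,30],[0,0,0],-1],[[0,0,22],[0,0,0],-1],[[0,0,14],[0,0,0],-1],[[0,0,0],[0,0,0],-1],[[0,0,0],[0,0,0],-1]]' 60
python3 - <<'E'
from h import *
s=readout.get_state(); print(s["contact_force"],wm(s["position"])*1000,s["position"][2],s["width"])
E
```

```text
clock: 15.92
position: [0.6243, 0.0589, 0.0847]
ee_rot: [0.001, 0.609, 0.794, 0.0]
contact_force: [0.9, 0.5, 0.6]
width: 0.0851
gripper_force: 0.0
[0.9268 0.5194 0.6025] [ 1.3028 -0.4227] 0.08470322613495729 0.08506791055959938
```

```bash
python3 -m handwheel '[[[0,0,0],[0,0,0],0],[[0,0,0],[0,0,0],0],[[0,0,0],[0,0,0],0.5],[[0,0,0],[0,0,0],1],[[0,0,0],[0,0,0],1],[[0,0,0],[0,0,0],1],[[0,0,0],[0,0,0],1],[[0,0,0],[0,0,0],1]]' 60
python3 - <<'E'
from h import *
s=readout.get_state(); print(s["contact_force"],wm(s["position"])*1000,s["position"][2],s["width"],s["gripper_force"])
E
```

```text
clock: 16.92
position: [0.6246, 0.0588, 0.0849]
ee_rot: [0.001, 0.609, 0.793, 0.001]
contact_force: [1.5, 0.6, 5.2]
width: 0.0475
gripper_force: 68.5
[1.5148 0.6115 5.168 ] [ 1.5882 -0.6315] 0.08493468205295526 0.04749693175266474 68.51288080215454
```

```bash
python3 -m handwheel '[[[0,0,0],[0,0,0],1],[[0,0,0],[0,0,0],1],[[0,0,0],[0,0,0],1]]' 60
python3 - <<'E'
from h import *
a=vision.get_image("scene"); S=Cam("scene")
print("red",[b[0] for b in blobs(a,172,5,20)[0]],"pred",S.proj(mw(0,-.125,.084)))
s=readout.get_state(); print(s["contact_force"],s["width"],s["gripper_force"])
E
```

```text
clock: 17.3
position: [0.6246, 0.0588, 0.0849]
ee_rot: [0.001, 0.609, 0.793, 0.001]
contact_force: [1.4, -0.1, 6.4]
width: 0.0474
gripper_force: 68.5
red [array([537.3, 237.8]), array([355.8047, 278.9141])] pred [356.2969 278.5112]
[1.43   1.5403 5.8292] 0.047063034037330816 68.51223707199097
```

The pin is at its predicted pixel and the squeeze is steady at 68 N with a 47.5 mm opening.

```bash
python3 -c "
from rig import manip; print(manip.sign_off())"
```

```text
the job is handed in; nothing more can be done
None
```

The job is handed in with the mould shut, the red pin home on its collar through both lugs, and the hand still squeezing the ears at about 68 N; the two purple look-alike pins, which stood upright at the start, had toppled by 5.9 s for a reason I did not find, though I never worked near them.

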